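# Weigh a tube carrier on the spring scale

## Robot

A 7-joint arm with a two-finger parallel gripper is mounted at the origin on the work surface. World frame = base frame: x ahead of the robot, y to its left, z up, the work surface at z = 0. Lengths are in m, angles in rad, forces in N, time in s.
With the tool pointing down it reaches from about 0.4 to 0.85 m from the base axis. Payload 10.4 kg.
Tool frame: the origin (TCP) lies between the finger pads; the fingertips stand 22 mm ahead of it and the grasp point (between the pads) lies 3 mm ahead of it; z points along the fingers, y is the line along which they close (so a half turn about z gives the same grasp; the last joint's range is limited). The gripper opens to 85 mm and grips with 20 to 120 N. Pads are 22 mm wide; open, the fingers measure 114 mm over their backs; the gripper's body (76 mm by 85 mm) begins 54 mm behind the grasp point. The pads swing forward as they close: fully open they stand 13 mm farther back than shut.
Start: joints at [1.276, 0.332, -0.065, 1.46, 0.022, 1.35, -0.088], TCP at [0.168, -0.602, 0.253] pointing down, gripper open.
Joint ranges: [-2.6, 2.6], [-0.5, 2.12], [-1.47, 1.34], [0.16, 2.42], [-1.27, 4.41], [0.06, 2.06], [-2.6, 2.6]. Speed limits (rad/s): [2.22, 2.22, 2.79, 2.79, 3.14, 3.14, 3.14].

## Interface

Orientations are given as a unit quaternion [x, y, z, w].
In Python, from workcell import manip, camera, ticket, boxes_of, outline_of gives the robot as it stands.
- The arm moves only by the tool carry_out, never from a script. Its argument "deltas" is a list of rows, each a list of 5 numbers: the shift along the tool's x, y, z as a fraction of full scale, then the turn about the tool's z as a fraction of full scale, then the opening, from -1 (shut) to 1 (fully open), so that 0 is half open. In form: [[tx, ty, tz, spin, gripper], ...]. A call has 1 to 20 rows; each row is the pose to reach, as a shift and turn from the pose commanded when the call began, along the tool's axes at that moment; what a row does not reach only later rows make up. Full scale, the value 1, is 150 mm for a shift and 30 degrees for a turn. A row lasts 1/8 s, in which the tool goes at most 62.5 mm and 10.7 degrees, less where a joint would pass 70% of its speed; a pose out of reach is approached as far as the arm can. A call with a number of a shift or a turn outside -1 to 1 is refused whole. A call with a gripper value outside its range is refused whole. The fingers move at their own pace and stop on an object; "force" is the grip in N (left out, the last holds). Time passes only in rows, so rows that repeat a pose let the fingers close. It gives the time, the measured TCP pose, the force, the opening and the grip force at its end, in the units of the state.
- manip.get_obs(): the state, without advancing time (a new reading comes with each control period).
- camera(name): name is "side" or "top" or "wrist"; returns a dict with "img" (420x560x3 uint8, red, green, blue), "depth" (420x560 float32, m along the optical axis (not along the pixel's ray), 0 where there is no reading), "vertical_fov" (degrees; the focal length in pixels is half the picture's height over the tangent of half this angle, whatever the lens; pixels are square), "cx", "cy" (the principal point, pixels), "R" (3x3) and "t" (3): a world point X has camera coordinates R X + t. Camera axes: x right, y down, z forward; pixel columns grow to the right and rows downward; lengths in m; the calibration is good to about 2 mm. A picture is of the moment at which its call begins.
- ticket.hand_in(): hands the job in; it is judged then, once.
Trained networks look in a picture, given as the dict that the camera call returned (one of the last four; its "shot" number tells which), for a name from the list of things; names that differ only in an ending like _2 or _b are one class to them, and where a whole thing is asked for, a point or a joint stands for the part that bears it (a point fixed in the world has none). Each returns a list of dicts, best first, with "conf" (0 to 1); they miss things now and then, are a little off and sometimes report something else, mostly with a low value. They report only what shows in the picture. A call takes as long as a camera call.
- boxes_of(query, picture): "position" ([x, y, z] in m, in world coordinates, good to about 4 mm: the middle of the surface that is visible of it).
- outline_of(query, picture): "region" (420x560 bool, what is visible of it).
The state is a dict: "clock": time; "joint_pos": joint angles; "joint_velocities": joint speeds; "tau": joint torques, N m; "position": TCP position; "ee_rot": TCP orientation; "ft_force": force on the tool from outside, world axes, zero at the start; "torque": the same for the moment, N m; "grip_width": opening from 0.0 (shut) to 1.0 (fully open); "grasp_force": force on a finger pad.
Only numpy, scipy, OpenCV 4.12 (cv2) and the standard library are available. Lean on these libraries where they do the work, as an engineer would, in place of code of your own. Each camera call takes 0.05 s, during which the arm holds its last target. There are 200 camera calls.

## Task

Before the tube carrier goes into the centrifuge it must be weighed: hang it by its wire bail on the hook of the spring scale, keeping it upright, and let go of it. When it has settled, slide the scale's marker down until it is level with the pointer, to within half a scale division (5 mm), and leave the carrier hanging. Do not disturb the bottles and the tray.

Things in the scene. Friction and masses are not known exactly. Their poses are not given: they have to be found in the camera images.
- carrier_grip (a point): Loose tube carrier: 60 x 90 x 45 mm aluminium box of capped tubes under a wire bail with a grey upright grip, 22 (x) x 14 (y) x 54 mm, on top; about 0.18 to 0.37 kg, on the bench at the start. Point on the grip's axis, 150 mm above the underside, 35 above the bar, 22 below the grip's top: pinch here, along y (14 mm). y runs along the bar, z up; the same turned half round.
- carrier_bar (a point): Middle of the bail's cross bar, on the centre line of its 8 mm wire, right under the grip; the grip begins 3 mm above it. The bar is level, along the carrier's y, between two posts 85 mm apart; 115 mm above the carrier's underside, 51 mm above the tube caps. Axes as carrier_grip.
- hook_seat (a point): Where the bar's centre line lies when hung: in a 14 mm wide steel V, open upward, on a level arm. Its rims are 16 mm to either side along x, 12 mm above this point; its underside 9 mm below. x points back along the arm (10 mm wide, top 9 mm above this point) to an upright rod 100 mm away; the free end is at -x. The bar must lie along y. About 205 mm above the bench unloaded.
- hook (a joint): Downward travel of the scale's hook and pointer (m): 0 unloaded, at most 0.075. It is a spring: 13 mm per newton (75 N/m), bobbing for a second or two after the load is let go.
- pointer_tip (a point): Tip of the thin black pointer that moves down with the hook in front of the white graduated plate (a line every 10 mm). Same axes as hook_seat; 165 mm from it along +x and 6 mm above it.
- marker_tip (a point): Tip of the grey marker's thin blade, beside the pointer's tip; the marker is set when this is at the same height as pointer_tip.
- marker_tab (a point): Top face of the marker's push tab, a flat grey tab 24 mm wide (y), 8 mm thick, reaching 67 mm from the guide rod along +x, away from the hook. The point is on its centre line, 50 mm from the rod's axis, 17 mm from the outer end, 4 mm higher than marker_tip, with which it moves. Axes as hook_seat. The guide rod's top is 235 mm above the bench; nothing else is above the tab.
- marker (a joint): Downward travel of the marker on its guide rod (m), 0 top, 0.09 bottom. It starts above the pointer, needs 2 to 3 N to be pushed and stays where it is left.
- scale: Spring scale on a stand, fixed to the bench, base 200 x 130 x 18 mm. Origin on the bench under its housing tube (28 mm wide, 231 to 314 mm high); x from hook to marker; hook seat at x = -100 mm, marker guide rod at x = +100, both y = 0. Post 16 mm wide at y = +50, 320 mm tall, joined to the tube by a bracket on top.
- reagent_bottle: Bystander: glass bottle with cap, 66 mm diameter, 150 mm tall, standing; origin at the centre of its underside.
- dropper: Bystander: small white dropper bottle, 28 mm diameter, 70 mm tall, standing; origin at the centre of its underside.
- tip_tray: Bystander: white divided tray 90 x 120 x 35 mm; origin at the centre of its underside.

How it is judged:
On the way, in this order (a step that is already met when the one before it is completed fails the run):
1. the carrier hangs by its bail from the hook, released, and has settled (distance between carrier_bar and hook_seat below 0.012 m and value of joint hook above 0.016 m and velocity of joint hook between -0.015 and 0.015 m/s and contact force between the fingers and carrier below 0.1 N), for 0.4 s.
2. the marker has been slid level with the pointer (within 5 mm) (z of marker_tip in the frame of pointer_tip between -0.005 and 0.005 m), for 0.2 s.
At the end, for the whole second after the job is handed in: The carrier hangs still and upright (within 0.25 rad) from the hook: the middle of its bar within 12 mm of the hook seat, the hook pulled down more than 16 mm and moving slower than 20 mm/s; the marker's tip is within 5 mm of the pointer's height (all of step 2 and distance between carrier_bar and hook_seat below 0.012 m and value of joint hook above 0.016 m and velocity of joint hook between -0.02 and 0.02 m/s and angle between carrier_bar's own z axis and vertical below 0.25 rad); the robot touches nothing.
It fails at once if the carrier is tipped by more than 0.6 rad (angle between carrier_bar's own z axis and vertical above 0.6 rad).
It fails at once if a bystander is moved by more than 30 mm (distance of any of reagent_bottle, dropper, tip_tray from where it was at the start of the episode above 0.03 m).
It fails at once if a bottle is tipped over (angle between any of reagent_bottle, dropper's own z axis and vertical above 0.5 rad).
It also fails if it takes over 72 s, if anything falls off the work surface, if the arm or the gripper's body presses on something with over 40 N, if the wrist force passes 120 N, or if a joint passes its speed limit or range.

## Working session

There is one attempt and no reset: what is moved stays moved. The work goes in short steps, Python scripts to look and compute and a tool call to move; the robot and the scene stay as the last step left them, time stands still between calls to the robot, and variables do not carry over. Pictures are saved under pics/ and viewed, at most 10 in all, crops included, and the job is handed in when it is done.

Besides the shell and the picture viewer there is one more tool, called as a command line: name --pt "numbers of a row" for each row, then --argument value for the rest. carry_out: Moves the arm, as the interface text tells. Its arguments: {"type":"object","properties":{"deltas":{"type":"array","items":{"type":"array","items":{"type":"number"}}},"force":{"type":"number"}},"required":["deltas"]}

```bash
mkdir -p pics
cat > h.py <<'E'
import numpy as np, cv2
from workcell import manip, camera, ticket, boxes_of, outline_of
def pts(p,mask):
    v,u=np.nonzero(mask&(p["depth"]>0)); d=p["depth"][v,u]
    f=210/np.tan(np.radians(p["vertical_fov"])/2)
    c=np.stack([(u-p["cx"])/f*d,(v-p["cy"])/f*d,d],1)
    return (c-p["t"])@np.array(p["R"])
def save(p,n): cv2.imwrite(f"pics/{n}.png",p["img"][:,:,::-1])
E
cat > a.py <<'E'
from h import *
np.set_printoptions(precision=4,suppress=True)
o=manip.get_obs();print(o["clock"],o["position"],o["ee_rot"])
ims=[]
for c in ["side","top"]:
    p=camera(c);ims.append(p["img"])
    for q in ["carrier_grip","carrier_bar","hook_seat","pointer_tip","marker_tip","marker_tab","scale","reagent_bottle","dropper","tip_tray"]:
        print(c,q,[(np.round(b["position"],4).tolist(),round(b["conf"],2)) for b in boxes_of(q,p)[:2]])
    np.savez(c,**{k:np.array(v) for k,v in p.items()})
    save(p,c)
E
python3 a.py
```

```text
0.0 [ 0.1677 -0.6017  0.2525] [ 0.9908  0.1355 -0.0001 -0.0007]
side carrier_grip [([0.5296, -0.1802, 0.0434], 0.57)]
side carrier_bar [([0.5289, -0.1751, 0.0489], 0.8)]
side hook_seat [([0.4847, 0.0346, 0.2108], 0.67)]
side pointer_tip [([0.477, 0.0382, 0.2153], 0.56)]
side marker_tip []
side marker_tab [([0.427, -0.0787, 0.0398], 0.7)]
side scale [([0.4757, 0.1035, 0.0178], 0.75), ([0.6843, -0.2528, 0.0978], 0.48)]
side reagent_bottle [([0.6833, -0.256, 0.0967], 0.72)]
side dropper [([0.4276, -0.0805, 0.0401], 0.85)]
side tip_tray [([0.7617, 0.0174, 0.0163], 0.87)]
top carrier_grip [([0.5301, -0.1656, 0.0471], 0.72)]
top carrier_bar [([0.5306, -0.1579, 0.0464], 0.95)]
top hook_seat [([0.4768, 0.0423, 0.2111], 0.66), ([0.4867, 0.234, 0.2351], 0.28)]
top pointer_tip [([0.481, 0.0386, 0.2124], 0.55)]
top marker_tip []
top marker_tab [([0.4861, 0.233, 0.2323], 0.83)]
top scale [([0.4749, 0.1647, 0.015], 0.98)]
top reagent_bottle [([0.6753, -0.2232, 0.1006], 0.75)]
top dropper [([0.4284, -0.0642, 0.0465], 0.65)]
top tip_tray []
```

View pics/side.png

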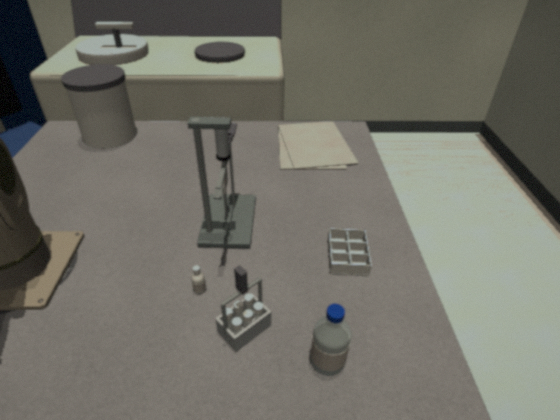

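View pics/top.png

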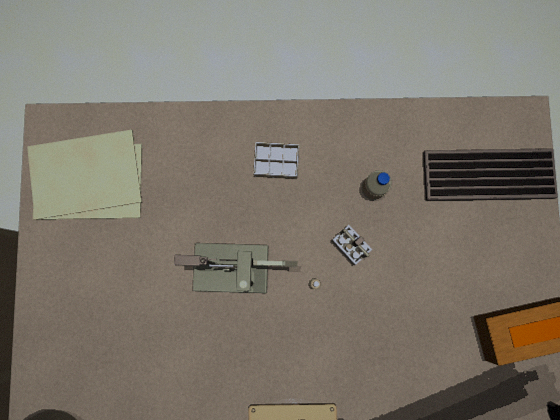

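The side view shows the carrier at (243,315) with its dark grip at (241,278), and the scale at (228,190). In the top view the hook's free end is at (296,265), the marker tab at (185,260), and the carrier at (352,245). I'll now measure these from depth.

```bash
cat > b.py <<'E'
from h import *
np.set_printoptions(precision=4,suppress=True)
from scipy.spatial.transform import Rotation as Ro
for c in ["side","top"]:
    z=np.load(c+".npz");p={k:z[k] for k in z.files}
    P=pts(p,np.ones((420,560),bool)); 
    near=(np.hypot(P[:,0]-.53,P[:,1]+.165)<.09)
    def rep(n,m):
        Q=P[m]
        if len(Q)<3: print(c,n,len(Q));return
        r=cv2.minAreaRect(Q[:,:2].astype(np.float32)*1000)
        print(c,n,len(Q),"mean",Q.mean(0),"min",Q.min(0),"max",Q.max(0),"rect",np.round(r[0]),np.round(r[1]),round(r[2],1))
    rep("grip",near&(P[:,2]>.125)); rep("bar",near&(P[:,2]>.1)&(P[:,2]<.123)); rep("box",near&(P[:,2]>.025)&(P[:,2]<.075));
    s=(abs(P[:,0]-.48)<.12)&(abs(P[:,1]-.13)<.16)
    rep("base",s&(P[:,2]>.01)&(P[:,2]<.025)); rep("hookarm",s&(P[:,2]>.19)&(P[:,2]<.225)&(P[:,1]<.1)); rep("tab",s&(P[:,2]>.2)&(P[:,2]<.26)&(P[:,1]>.19)); rep("top",s&(P[:,2]>.3))
E
python3 b.py; python3 -c "
from scipy.spatial.transform import Rotation as R
print(R.from_quat([0.9908,0.1355,-0.0001,-0.0007]).as_matrix().round(3))"
```

```text
side grip 295 mean [ 0.5306 -0.1718  0.1552] min [ 0.5183 -0.1795  0.1255] max [ 0.5415 -0.1547  0.1743] rect [ 530. -168.] [15. 24.] 43.9
side bar 219 mean [ 0.528  -0.1713  0.1166] min [ 0.4945 -0.2     0.1003] max [ 0.5646 -0.1367  0.1229] rect [ 531. -169.] [91. 19.] 34.8
side box 1509 mean [ 0.5318 -0.1756  0.0492] min [ 0.4766 -0.2192  0.025 ] max [ 0.5833 -0.1215  0.0748] rect [ 530. -168.] [94. 63.] 40.7
side base 2287 mean [0.4785 0.1409 0.0186] min [0.4053 0.0556 0.01  ] max [0.542  0.262  0.0248] rect [474. 160.] [205. 131.] 87.5
side hookarm 240 mean [0.4713 0.0461 0.2116] min [ 0.4265 -0.0139  0.19  ] max [0.4856 0.1    0.2246] rect [456.  43.] [114.  59.] 89.7
side tab 122 mean [0.4915 0.2243 0.2287] min [0.4817 0.1901 0.2014] max [0.4997 0.2707 0.2374] rect [490. 230.] [81. 17.] 87.7
side top 564 mean [0.4613 0.0983 0.3165] min [0.4167 0.0874 0.3001] max [0.5023 0.1199 0.3227] rect [459. 104.] [32. 85.] 88.6
top grip 74 mean [ 0.5303 -0.1614  0.1631] min [ 0.5199 -0.1747  0.1254] max [ 0.5427 -0.1524  0.1751] rect [ 532. -163.] [14. 22.] 43.5
top bar 99 mean [ 0.5321 -0.1628  0.1163] min [ 0.4964 -0.1946  0.1018] max [ 0.5654 -0.1317  0.1226] rect [ 530. -162.] [90. 17.] 36.5
top box 422 mean [ 0.5278 -0.1603  0.0502] min [ 0.4787 -0.2155  0.0252] max [ 0.5833 -0.1121  0.074 ] rect [ 532. -164.] [92. 62.] 41.5
top base 2572 mean [0.4754 0.168  0.0169] min [0.4085 0.062  0.0101] max [0.5432 0.2651 0.0248] rect [476. 163.] [200. 130.] 87.4
top hookarm 212 mean [0.4798 0.0382 0.2101] min [ 0.4715 -0.0086  0.1943] max [0.4871 0.0918 0.2191] rect [480.  41.] [101.  14.] 87.0
top tab 336 mean [0.4888 0.2364 0.2301] min [0.4763 0.1903 0.2224] max [0.5007 0.2738 0.2387] rect [489. 232.] [84. 23.] 89.1
top top 569 mean [0.4608 0.1081 0.3185] min [0.4197 0.0914 0.3089] max [0.5028 0.124  0.3256] rect [461. 108.] [30. 84.] 87.4
[[ 0.963  0.268 -0.   ]
 [ 0.268 -0.963  0.001]
 [-0.    -0.001 -1.   ]]
```

carry_out --pt "0.33 -0.23 0 0.24 1" --pt "0.67 -0.46 0 0.48 1" --pt "1 -0.69 0 0.72 1" --pt "1 -0.69 0 0.72 1" --pt "1 -0.69 0 0.72 1"

```text
clock: 1.72
position: [0.2843, -0.4623, 0.2535]
ee_rot: [0.999, -0.052, -0.0, 0.0]
ft_force: [-0.4, 0.3, -0.4]
grip_width: 0.998
grasp_force: 0.0
```

```bash
cat > d.py <<'E'
import sys
from h import *
from scipy.spatial.transform import Rotation as Ro
# args: x y z yaw(of tool y, deg)
o=manip.get_obs();R=Ro.from_quat(o["ee_rot"]).as_matrix()
x,y,z,a=map(float,sys.argv[1:5])
d=R.T@(np.array([x,y,z])-o["position"])/.15
ya=np.degrees(np.arctan2(R[1,1],R[0,1]))
s=(ya-a+180)%360-180
print("t",o["clock"],"pos",np.round(o["position"],4),"yaw",round(ya,1),"tilt",np.round(R[2],3),"delta",np.round(d,3),"spin",round(s/30,3),"w",o["grip_width"],"g",o["grasp_force"],"F",np.round(o["ft_force"],2))
E
python3 d.py .531 -.166 .253 221.3
```

```text
t 1.725 pos [ 0.2843 -0.4623  0.2535] yaw -96.0 tilt [-0.     0.001 -1.   ] delta [ 1.430e+00 -2.136e+00  2.000e-03] spin 1.424 w 0.9984471544014821 g 0.0 F [-0.42  0.26 -0.41]
```

carry_out --pt "0.22 -0.33 0 0.24 1" --pt "0.45 -0.67 0 0.48 1" --pt "0.67 -1 0 0.72 1" --pt "0.67 -1 0 0.72 1" --pt "0.67 -1 0 0.72 1"

```text
clock: 2.35
position: [0.3993, -0.325, 0.2532]
ee_rot: [0.971, -0.239, -0.0, 0.0]
ft_force: [0.8, -0.9, 0.0]
grip_width: 1.003
grasp_force: 0.0
```

```bash
python3 d.py .475 -.233 .253 221.3
python3 - <<'E'
from h import *
p=camera("wrist");save(p,"w1");np.savez("w1",**{k:np.array(v) for k,v in p.items()})
P=pts(p,np.ones((420,560),bool));near=np.hypot(P[:,0]-.53,P[:,1]+.165)<.09
for lo,hi in [(.025,.075),(.11,.125),(.13,.18),(.165,.18)]:
    Q=P[near&(P[:,2]>lo)&(P[:,2]<hi)]
    if len(Q)>3: print(lo,len(Q),Q.mean(0).round(4),cv2.minAreaRect(Q[:,:2].astype(np.float32)*1000))
E
```

```text
t 2.35 pos [ 0.3993 -0.325   0.2532] yaw -117.7 tilt [-0.     0.001 -1.   ] delta [ 0.162 -0.777  0.001] spin 0.701 w 1.002710284712158 g 0.0 F [ 0.77 -0.9   0.02]
0.025 6711 [ 0.5299 -0.1769  0.0495] ((528.8613891601562, -167.74258422851562), (93.00144958496094, 60.64112854003906), 41.32631301879883)
0.11 759 [ 0.5089 -0.1866  0.1177] ((510.2239990234375, -184.5347442626953), (42.74793243408203, 8.424901008605957), 40.22634506225586)
```

```bash
python3 d.py .530 -.167 .253 221.3
```

```text
t 2.4 pos [ 0.399  -0.3253  0.2532] yaw -117.7 tilt [-0.     0.001 -1.   ] delta [ 0.282 -1.341  0.   ] spin 0.699 w 1.0010779775531957 g 0.0 F [ 0.12 -0.14  0.51]
```

carry_out --pt "0.07 -0.33 0 0.24 1" --pt "0.14 -0.66 0 0.48 1" --pt "0.21 -1 0 0.7 1" --pt "0.21 -1 0 0.7 1" --pt "0.21 -1 0 0.7 1"

```text
clock: 3.02
position: [0.4969, -0.2072, 0.2531]
ee_rot: [0.911, -0.412, -0.0, 0.0]
ft_force: [-0.0, 0.3, -0.4]
grip_width: 1.0
grasp_force: 0.0
```

```bash
python3 - <<'E'
from h import *
p=camera("wrist");save(p,"w2")
P=pts(p,np.ones((420,560),bool));near=np.hypot(P[:,0]-.53,P[:,1]+.165)<.09
for lo,hi in [(.025,.075),(.11,.125),(.13,.18),(.165,.18)]:
    Q=P[near&(P[:,2]>lo)&(P[:,2]<hi)]
    if len(Q)>3: print(lo,len(Q),Q.mean(0).round(4),cv2.minAreaRect(Q[:,:2].astype(np.float32)*1000))
E
python3 d.py .530 -.167 .253 221.3
```

```text
0.025 4011 [ 0.5374 -0.1745  0.0515] ((528.955810546875, -167.7196044921875), (91.89187622070312, 60.61629867553711), 41.040924072265625)
0.11 1153 [ 0.5285 -0.1695  0.1183] ((530.1290283203125, -169.05953979492188), (91.88568115234375, 19.436145782470703), 35.411827087402344)
0.13 1596 [ 0.53   -0.1713  0.1622] ((529.3203735351562, -167.86041259765625), (14.125997543334961, 22.044666290283203), 41.42058563232422)
0.165 947 [ 0.5296 -0.1692  0.1714] ((529.3443603515625, -167.88758850097656), (14.145624160766602, 21.69035530090332), 40.975589752197266)
t 3.075 pos [ 0.4966 -0.2075  0.2531] yaw -138.8 tilt [-0.     0.001 -1.   ] delta [-0.056 -0.345  0.   ] spin -0.002 w 0.9994857949656342 g 0.0 F [-0.24 -0.06 -0.75]
```

View pics/w2.png

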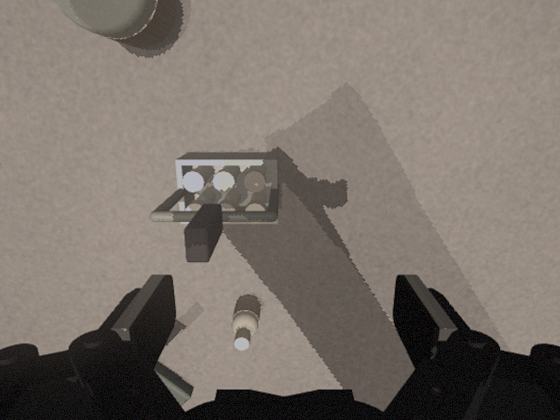

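Wrist view: grip at (203,232), clear of the dropper at (245,320). The grip is at (0.529, -0.168), with the bar yawed 41°. I'll align, descend and close.

carry_out --pt "-0.055 -0.34 0 0 1" --pt "-0.055 -0.34 0.1 0 1" --pt "-0.055 -0.34 0.35 0 1" --pt "-0.055 -0.34 0.6 0 1" --pt "-0.055 -0.34 0.66 0 1" --pt "-0.055 -0.34 0.66 0 0" --pt "-0.055 -0.34 0.66 0 -1" --pt "-0.055 -0.34 0.66 0 -1" --pt "-0.055 -0.34 0.66 0 -1" --pt "-0.055 -0.34 0.66 0 -1" --pt "-0.055 -0.34 0.66 0 -1" --pt "-0.055 -0.34 0.66 0 -1" --force 50

```text
clock: 4.58
position: [0.5306, -0.1657, 0.1548]
ee_rot: [0.911, -0.412, 0.0, 0.0]
ft_force: [-3.1, -2.1, 5.2]
grip_width: 0.158
grasp_force: 51.8
```

```bash
python3 d.py .4795 .0075 .265 177.45
```

```text
t 4.575 pos [ 0.5306 -0.1657  0.1548] yaw -138.6 tilt [ 0.001  0.    -1.   ] delta [-1.091 -0.507 -0.735] spin 1.464 w 0.1584717448042889 g 51.780354380607605 F [-3.06 -2.11  5.25]
```

carry_out --pt "0 0 -0.15 0 -1" --pt "0 0 -0.4 0 -1" --pt "0 0 -0.65 0 -1" --pt "0 0 -0.79 0 -1" --pt "-0.1 0 -0.79 0.2 -1" --pt "-0.25 0 -0.79 0.45 -1" --pt "-0.42 0 -0.79 0.7 -1" --pt "-0.53 0 -0.79 0.9 -1" --pt "-0.57 0 -0.79 1 -1" --pt "-0.57 0 -0.79 1 -1" --pt "-0.57 0 -0.79 1 -1"

```text
clock: 5.95
position: [0.498, -0.1274, 0.25]
ee_rot: [0.816, -0.577, -0.023, 0.016]
ft_force: [0.6, -0.1, -2.7]
grip_width: 0.155
grasp_force: 50.8
```

```bash
python3 d.py .475 -.1 .273 177.45
```

```text
t 5.95 pos [ 0.498  -0.1274  0.25  ] yaw -160.6 tilt [-0.02   0.053 -0.998] delta [-0.226  0.092 -0.144] spin 0.733 w 0.15505950289588646 g 50.77239811420441 F [ 0.61 -0.06 -2.65]
```

```bash
python3 -c "
from h import *
o=manip.get_obs();print(o['clock'],np.round(o['joint_pos'],3),np.round(o['joint_velocities'],3),np.round(o['tau'],1))"; python3 d.py .475 -.1 .273 177.45
```

```text
5.95 [-0.434  0.132  0.65   1.744 -0.071  1.349 -2.571] [-1.546  0.116  1.726  0.081 -0.285  0.01  -0.08 ] [ 12.3 -41.6  -3.9 -40.5   0.7   0.4   0.2]
t 5.95 pos [ 0.498  -0.1274  0.25  ] yaw -160.6 tilt [-0.02   0.053 -0.998] delta [-0.226  0.092 -0.144] spin 0.733 w 0.15505950289588646 g 50.77239811420441 F [ 0.61 -0.06 -2.65]
```

I took the wrong half-turn and joint 7 is at its limit. The bar is symmetric, so I'll unwind the other way, to yaw about -2.5°.

carry_out --pt "0 0 0 -0.25 -1" --pt "0 0 0 -0.5 -1" --pt "0 0 0 -0.75 -1" --pt "0 0 0 -1 -1" --pt "0 0 0 -1 -1" --pt "0 0 0 -1 -1" --pt "0 0 0 -1 -1"

```text
clock: 6.82
position: [0.4983, -0.1278, 0.2506]
ee_rot: [0.937, -0.347, -0.026, 0.009]
ft_force: [-0.0, 0.1, -1.7]
grip_width: 0.159
grasp_force: 50.7
```

```bash
python3 -c "
from h import *
o=manip.get_obs();print(o['clock'],np.round(o['joint_pos'],3),np.round(o['joint_velocities'],3))"; python3 d.py .475 -.1 .273 -2.55
```

```text
6.825 [-0.392  0.13   0.604  1.741 -0.064  1.349 -2.054] [ 0.001  0.     0.    -0.003  0.001  0.001  0.01 ]
t 6.825 pos [ 0.4983 -0.1278  0.2506] yaw -130.6 tilt [-0.043  0.036 -0.998] delta [-0.245 -0.035 -0.141] spin -4.268 w 0.1587280535903829 g 50.741729736328125 F [-0.01  0.08 -1.73]
```

carry_out --pt "-0.06 -0.01 -0.04 -0.25 -1" --pt "-0.12 -0.02 -0.08 -0.5 -1" --pt "-0.18 -0.03 -0.12 -0.75 -1" --pt "-0.245 -0.035 -0.14 -1 -1" --pt "-0.245 -0.035 -0.14 -1 -1"

```text
clock: 7.45
position: [0.475, -0.0997, 0.2733]
ee_rot: [0.995, -0.092, -0.027, 0.002]
ft_force: [0.5, -0.3, -3.2]
grip_width: 0.155
grasp_force: 50.8
```

carry_out --pt "0 0 0 -0.25 -1" --pt "0 0 0 -0.5 -1" --pt "0 0 0 -0.75 -1" --pt "0 0 0 -1 -1" --pt "0 0 0 -1 -1"

```text
clock: 8.07
position: [0.4751, -0.1004, 0.2728]
ee_rot: [0.986, 0.167, -0.027, -0.005]
ft_force: [-0.4, 1.3, -2.3]
grip_width: 0.158
grasp_force: 50.7
```

```bash
python3 -c "
from h import *
o=manip.get_obs();print(o['clock'],np.round(o['joint_pos'],3),np.round(o['joint_velocities'],3))"; python3 d.py .475 -.1 .273 -2.55
```

```text
8.075 [-0.405  0.037  0.534  1.773 -0.012  1.392 -1.103] [-0.002 -0.003 -0.     0.    -0.001  0.002 -0.063]
t 8.075 pos [ 0.4751 -0.1004  0.2728] yaw -70.8 tilt [-0.053 -0.019 -0.998] delta [ 0.    -0.003 -0.001] spin -2.275 w 0.15786810593458095 g 50.74203908443451 F [-0.44  1.31 -2.31]
```

carry_out --pt "0 0 0 -0.25 -1" --pt "0 0 0 -0.5 -1" --pt "0 0 0 -0.75 -1" --pt "0 0 0 -1 -1" --pt "0 0 0 -1 -1"

```text
clock: 8.7
position: [0.4751, -0.1002, 0.2729]
ee_rot: [0.909, 0.416, -0.025, -0.012]
ft_force: [0.2, -1.0, -2.2]
grip_width: 0.161
grasp_force: 50.7
```

carry_out --pt "0 0 0 -0.25 -1" --pt "0 0 0 -0.5 -1" --pt "0 0 0 -0.75 -1" --pt "0 0 0 -1 -1" --pt "0 0 0 -1 -1"

```text
clock: 9.32
position: [0.475, -0.1001, 0.2729]
ee_rot: [0.771, 0.637, -0.021, -0.018]
ft_force: [-0.7, 0.1, -2.8]
grip_width: 0.158
grasp_force: 50.7
```

carry_out --pt "0 0 0 -0.14 -1" --pt "0 0 0 -0.28 -1" --pt "0 0 0 -0.28 -1" --pt "0 0 0 -0.28 -1"

```text
clock: 9.82
position: [0.475, -0.1001, 0.273]
ee_rot: [0.721, 0.692, -0.02, -0.02]
ft_force: [-0.2, -0.6, -2.8]
grip_width: 0.158
grasp_force: 50.7
```

```bash
python3 d.py .4795 .0075 .273 -2.55
python3 - <<'E'
from h import *
o=manip.get_obs();print(np.round(o['joint_pos'],3))
p=camera("side");cv2.imwrite("pics/s2.png",cv2.resize(p["img"][90:310,120:340,::-1],(660,660))[:600])
P=pts(p,np.ones((420,560),bool))
near=np.hypot(P[:,0]-.475,P[:,1]+.1)<.07
for lo,hi in [(.07,.12),(.12,.185),(.2,.235),(.236,.246)]:
    Q=P[near&(P[:,2]>lo)&(P[:,2]<hi)]
    if len(Q)>3: print(lo,len(Q),Q.mean(0).round(4),Q.min(0).round(4),Q.max(0).round(4),cv2.minAreaRect(Q[:,:2].astype(np.float32)*1000))
E
```

```text
t 9.825 pos [ 0.475  -0.1001  0.273 ] yaw -2.4 tilt [-0.002 -0.056 -0.998] delta [ 0.718 -0.    -0.001] spin 0.005 w 0.1578466269658173 g 50.73944449424744 F [-0.23 -0.62 -2.81]
[-0.383  0.036  0.51   1.772 -0.012  1.393  0.089]
0.07 17 [ 0.4974 -0.124   0.1189] [ 0.478  -0.1322  0.1169] [ 0.5139 -0.0732  0.1199] ((507.7533874511719, -109.371337890625), (67.79230499267578, 27.886154174804688), 58.021480560302734)
0.12 2038 [ 0.4704 -0.1135  0.1578] [ 0.4217 -0.1342  0.1201] [ 0.5172 -0.0686  0.185 ] ((470.08905029296875, -100.56111145019531), (64.67955017089844, 94.35565948486328), 87.52202606201172)
0.2 188 [ 0.4787 -0.1035  0.2217] [ 0.4259 -0.1081  0.2003] [ 0.52  -0.098  0.235] ((472.95172119140625, -101.72642517089844), (8.867588996887207, 94.24612426757812), 87.33531951904297)
0.236 140 [ 0.4639 -0.1035  0.2389] [ 0.4291 -0.1121  0.236 ] [ 0.5185 -0.0945  0.2458] ((473.5147399902344, -104.85505676269531), (14.42077350616455, 89.56443786621094), 85.93399047851562)
```

View pics/s2.png

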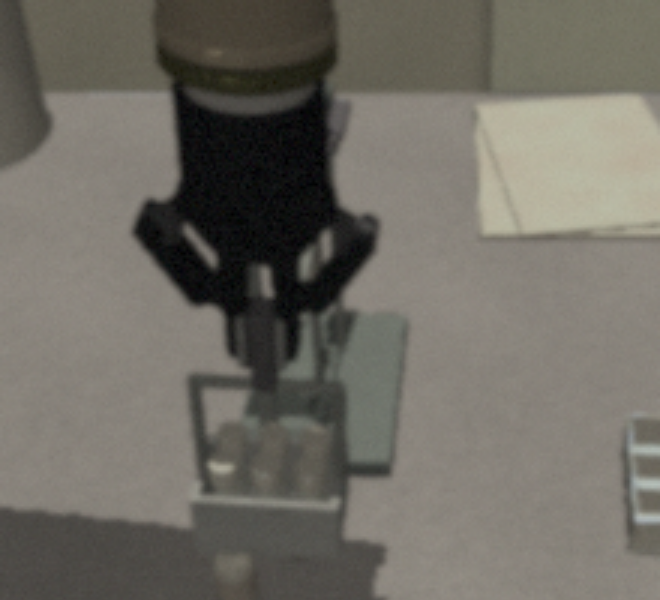

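Carrier is held upright with the bar at (0.472, -0.101, 0.233), and the bar lies across the hook arm. Next I'll slide it over the hook.

carry_out --pt "0.1 0 0 0 -1" --pt "0.25 0.01 0 0 -1" --pt "0.4 0.01 0 0 -1" --pt "0.53 0.02 0 0 -1" --pt "0.63 0.02 0 0 -1" --pt "0.7 0.02 0 0 -1" --pt "0.725 0.02 0 0 -1" --pt "0.725 0.02 0 0 -1" --pt "0.725 0.02 0 0 -1"

```text
clock: 11.0
position: [0.482, 0.0079, 0.2727]
ee_rot: [0.72, 0.693, -0.02, -0.02]
ft_force: [-0.2, -0.4, -2.2]
grip_width: 0.159
grasp_force: 50.7
```

```bash
python3 d.py .4825 .0085 .273 -2.55
python3 - <<'E'
from h import *
p=camera("side");cv2.imwrite("pics/s3.png",cv2.resize(p["img"][100:300,130:330,::-1],(600,600),interpolation=cv2.INTER_CUBIC))
P=pts(p,np.ones((420,560),bool))
for n,m in [("bar",(abs(P[:,0]-.482)<.06)&(abs(P[:,1]-.0)<.022)&(P[:,2]>.215)&(P[:,2]<.25)),("box",(abs(P[:,0]-.482)<.06)&(abs(P[:,1]-.0)<.05)&(P[:,2]>.12)&(P[:,2]<.19))]:
    Q=P[m]; print(n,len(Q),Q.mean(0).round(4),Q.min(0).round(4),Q.max(0).round(4),cv2.minAreaRect(Q[:,:2].astype(np.float32)*1000))
E
```

```text
t 11.0 pos [0.482  0.0079 0.2727] yaw -2.2 tilt [-0.001 -0.056 -0.998] delta [ 0.004  0.003 -0.002] spin 0.012 w 0.15872245571326749 g 50.69651484489441 F [-0.2  -0.38 -2.17]
bar 259 [0.4805 0.0038 0.2341] [ 0.4344 -0.0126  0.2154] [0.5269 0.0184 0.25  ] ((481.21612548828125, 3.7606277465820312), (89.82671356201172, 30.591901779174805), 12.81314754486084)
box 1653 [ 0.4768 -0.0066  0.1575] [ 0.4291 -0.0264  0.12  ] [0.5229 0.0384 0.1893] ((476.5915832519531, 6.339103698730469), (62.83062744140625, 92.7654800415039), 87.61869049072266)
```

View pics/s3.png

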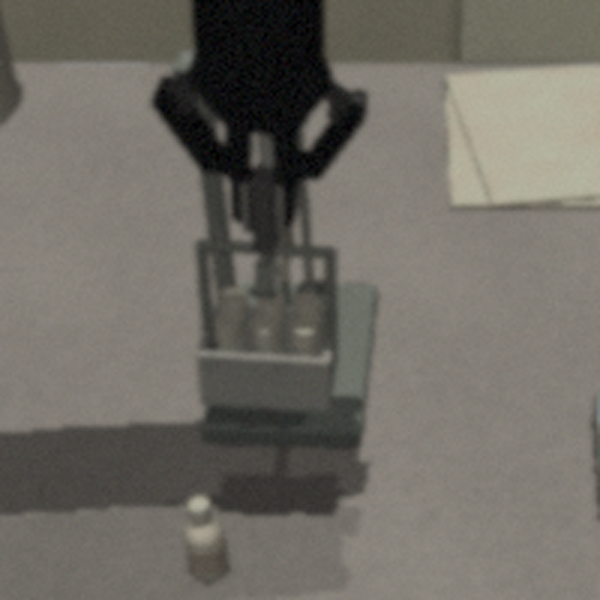

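carry_out --pt "0 0 0.05 0 -1" --pt "0 0.005 0.1 0 -1" --pt "0 0.01 0.16 0 -1" --pt "0 0.012 0.22 0 -1" --pt "0 0.015 0.26 0 -1" --pt "0 0.015 0.28 0 -1" --pt "0 0.015 0.28 0 -1" --pt "0 0.015 0.28 0 -1"

```text
clock: 12.05
position: [0.482, 0.0084, 0.2309]
ee_rot: [0.72, 0.694, -0.02, -0.02]
ft_force: [-0.1, -0.5, -1.3]
grip_width: 0.161
grasp_force: 50.9
```

```bash
python3 d.py .4825 .0085 .21 -2.55
python3 - <<'E'
from h import *
p=camera("side")
P=pts(p,np.ones((420,560),bool))
for n,m in [("bar",(abs(P[:,0]-.482)<.06)&(abs(P[:,1]-.0)<.022)&(P[:,2]>.17)&(P[:,2]<.205)),("hookarm",(abs(P[:,0]-.482)<.006)&(abs(P[:,1]-.05)<.03)&(P[:,2]>.15)&(P[:,2]<.22))]:
    Q=P[m]; print(n,len(Q)); len(Q) and print(Q.mean(0).round(4),Q.min(0).round(4),Q.max(0).round(4))
for q in ["pointer_tip","marker_tip","hook_seat","carrier_bar"]:
    print(q,[(b["position"],b["conf"]) for b in boxes_of(q,p)])
E
```

```text
t 12.05 pos [0.482  0.0084 0.2309] yaw -2.1 tilt [-0.001 -0.055 -0.998] delta [0.001 0.011 0.139] spin 0.014 w 0.1607327118955649 g 50.935733914375305 F [-0.07 -0.54 -1.29]
bar 275
[0.4784 0.0039 0.1909] [ 0.4336 -0.0137  0.1703] [0.5269 0.0162 0.205 ]
hookarm 0
pointer_tip [([0.4771, -0.0045, 0.1242], 0.27)]
marker_tip []
hook_seat []
carrier_bar [([0.4778, -0.003, 0.1255], 0.8)]
```

carry_out --pt "0 0.002 0.04 0 -1" --pt "0 0.004 0.08 0 -1" --pt "0 0.006 0.11 0 -1" --pt "0 0.006 0.11 0 -1" --pt "0 0.006 0.11 0 -1" --pt "0 0.006 0.11 0 -1"

```text
clock: 13.05
position: [0.4819, 0.0085, 0.2143]
ee_rot: [0.72, 0.694, -0.02, -0.02]
ft_force: [0.4, -1.1, 0.5]
grip_width: 0.155
grasp_force: 51.1
```

```bash
python3 d.py .4825 .0085 .21 -2.55
```

```text
t 13.05 pos [0.4819 0.0085 0.2143] yaw -2.1 tilt [-0.001 -0.056 -0.998] delta [0.    0.005 0.028] spin 0.014 w 0.1548365224868982 g 51.1191987991333 F [ 0.43 -1.07  0.51]
```

carry_out --pt "0 0 0 0 -0.4" --pt "0 0 0 0 -0.1" --pt "0 0 0 0 0.1" --pt "0 0 0 0 0.1" --pt "0 0 0 0 0.1" --pt "0 0 0 0 0.1"

```text
clock: 13.8
position: [0.4819, 0.0085, 0.2141]
ee_rot: [0.72, 0.694, -0.02, -0.02]
ft_force: [-0.0, -0.3, 0.2]
grip_width: 0.55
grasp_force: 0.0
```

carry_out --pt "0 0 -0.1 0 0.1" --pt "0 0 -0.25 0 0.1" --pt "0 0 -0.45 0 0.1" --pt "0 0 -0.65 0 0.1" --pt "0 0 -0.85 0 0.1" --pt "0 0 -0.95 0 0.1" --pt "0 0 -0.95 0 0.1"

```text
clock: 14.68
position: [0.4902, 0.0083, 0.3572]
ee_rot: [0.72, 0.694, -0.019, -0.019]
ft_force: [-0.2, -0.1, 0.4]
grip_width: 0.55
grasp_force: 0.0
```

```bash
python3 d.py .4825 .0085 .36 -2.55
python3 - <<'E'
from h import *
np.set_printoptions(precision=4,suppress=True)
o=manip.get_obs();print(np.round(o['joint_pos'],3))
p=camera("side");t=camera("top");np.savez("s4",**{k:np.array(v) for k,v in p.items()});np.savez("t4",**{k:np.array(v) for k,v in t.items()})
a=cv2.resize(p["img"][100:280,160:300,::-1],(460,591),interpolation=cv2.INTER_CUBIC);cv2.imwrite("pics/s4.png",a)
for n,c in (("s",p),("t",t)):
    P=pts(c,np.ones((420,560),bool))
    for k,m in [("bar",(abs(P[:,0]-.482)<.06)&(abs(P[:,1]-.0)<.03)&(P[:,2]>.165)&(P[:,2]<.19)),("grip",(abs(P[:,0]-.482)<.02)&(abs(P[:,1]-.0)<.03)&(P[:,2]>.195)&(P[:,2]<.25)),
      ("box",(abs(P[:,0]-.482)<.06)&(abs(P[:,1]-.0)<.05)&(P[:,2]>.06)&(P[:,2]<.115)),("tab",(abs(P[:,0]-.488)<.03)&(P[:,1]>.2)&(P[:,1]<.29)&(P[:,2]>.12)&(P[:,2]<.25))]:
        Q=P[m]; print(n,k,len(Q)); len(Q)>2 and print(Q.mean(0),Q.min(0),Q.max(0),np.round(cv2.minAreaRect(Q[:,:2].astype(np.float32)*1000)[0]))
    for q in ["pointer_tip","marker_tip","marker_tab"]: print(n,q,[(np.round(b["position"],4),round(b["conf"],2)) for b in boxes_of(q,c)])
E
```

```text
t 14.675 pos [0.4902 0.0083 0.3572] yaw -2.1 tilt [-0.001 -0.054 -0.999] delta [-0.    -0.052 -0.016] spin 0.014 w 0.5496534173150603 g 0.0 F [-0.2  -0.11  0.39]
[-0.503  0.02   0.408  1.612 -0.014  1.565 -0.132]
s bar 227
[0.4806 0.0042 0.1779] [ 0.4345 -0.015   0.1654] [0.5264 0.014  0.1895] [480.  -1.]
s grip 160
[ 0.4827 -0.0058  0.2197] [ 0.4741 -0.0135  0.1951] [0.4895 0.0127 0.2348] [482.  -0.]
s box 894
[0.4781 0.0084 0.0898] [ 0.4309 -0.0102  0.0601] [0.5245 0.05   0.1149] [478.  22.]
s tab 102
[0.4869 0.209  0.1836] [0.4816 0.2    0.1203] [0.4916 0.261  0.2371] [485. 230.]
s pointer_tip [(array([0.4789, 0.1033, 0.1839]), 0.49)]
s marker_tip []
s marker_tab []
t bar 0
t grip 0
t box 0
t tab 333
[0.4888 0.2367 0.2271] [0.4768 0.2009 0.1218] [0.5009 0.2743 0.2371] [489. 238.]
t pointer_tip [(array([0.485 , 0.0835, 0.1814]), 0.5)]
t marker_tip [(array([0.4862, 0.2385, 0.2321]), 0.68)]
t marker_tab [(array([0.488 , 0.2309, 0.2339]), 0.84), (array([0.4825, 0.0843, 0.1815]), 0.22)]
```

View pics/s4.png

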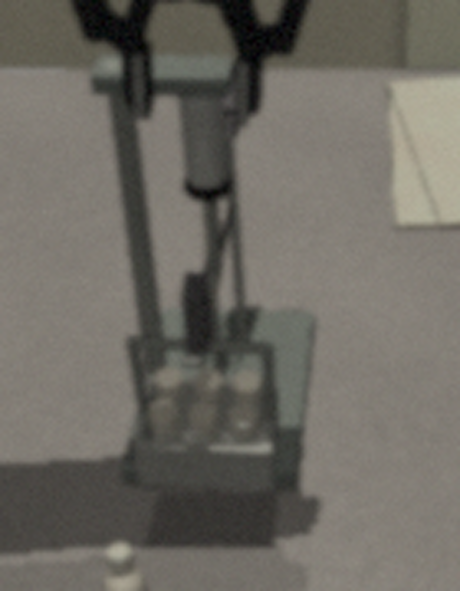

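The carrier hangs on the hook, with the bar at about (200,345) in the crop. I'll go up and over to the marker tab, which also gives it time to settle.

carry_out --pt "0 0 -0.2 0 0" --pt "0 0 -0.38 0 -0.5" --pt "0.2 0 -0.4 0 -1" --pt "0.45 0 -0.4 0 -1" --pt "0.7 0 -0.4 0 -1" --pt "0.9 0 -0.4 0 -1" --pt "1 0 -0.4 0 -1" --pt "1 0 -0.4 0 -1"

```text
clock: 16.08
position: [0.4988, 0.1585, 0.4158]
ee_rot: [0.719, 0.694, -0.02, -0.02]
ft_force: [0.6, -0.1, 0.5]
grip_width: 0.001
grasp_force: 0.0
```

carry_out --pt "0.2 0 0 0 -1" --pt "0.4 0 0 0 -1" --pt "0.6 0 0 0 -1" --pt "0.67 0 0 0 -1" --pt "0.67 0 0 0 -1" --pt "0.67 0 0 0 -1" --pt "0.67 0 0 0 -1"

```text
clock: 16.95
position: [0.5028, 0.2574, 0.4164]
ee_rot: [0.72, 0.693, -0.019, -0.019]
ft_force: [-0.1, 0.1, -0.6]
grip_width: 0.001
grasp_force: 0.0
```

```bash
cat > m.py <<'E'
from h import *
np.set_printoptions(precision=4,suppress=True)
o=manip.get_obs();print(np.round(o['joint_pos'],3),o["clock"])
p=camera("side");t=camera("top")
cv2.imwrite("pics/s%d.png"%(o["clock"]*10),cv2.resize(p["img"][100:280,160:300,::-1],(460,591),interpolation=cv2.INTER_CUBIC))
cv2.imwrite("pics/t%d.png"%(o["clock"]*10),cv2.resize(t["img"][220:310,160:320,::-1],(800,450),interpolation=cv2.INTER_CUBIC))
for n,c in (("s",p),("t",t)):
    P=pts(c,np.ones((420,560),bool))
    for k,m in [("bar",(abs(P[:,0]-.482)<.06)&(abs(P[:,1]-.0)<.03)&(P[:,2]>.165)&(P[:,2]<.19)),
      ("frontface",(abs(P[:,0]-.482)<.035)&(P[:,1]<.01)&(P[:,1]>-.04)&(P[:,2]>.065)&(P[:,2]<.095)),
      ("arm",(abs(P[:,0]-.482)<.004)&(P[:,1]>.03)&(P[:,1]<.085)&(P[:,2]>.15)&(P[:,2]<.23)),
      ("tab",(abs(P[:,0]-.488)<.008)&(P[:,1]>.225)&(P[:,1]<.27)&(P[:,2]>.12)&(P[:,2]<.25)),
      ("tabside",(P[:,0]>.47)&(P[:,0]<.52)&(P[:,1]>.215)&(P[:,1]<.285)&(P[:,2]>.12)&(P[:,2]<.25))]:
        Q=P[m]; print(n,k,len(Q)); len(Q)>2 and print(np.median(Q,0),Q.min(0),Q.max(0))
    for q in ["pointer_tip","marker_tip"]: print(n,q,[(np.round(b["position"],4),round(b["conf"],2)) for b in boxes_of(q,c)])
E
python3 m.py; python3 d.py .489 .257 .4 -2.55
```

```text
[-0.732  0.199  0.238  1.299 -0.075  1.696 -0.543] 16.95
s bar 242
[0.4789 0.0054 0.1808] [ 0.435  -0.0146  0.1651] [0.5267 0.0129 0.19  ]
s frontface 311
[ 0.4825 -0.0203  0.0798] [ 0.4471 -0.0239  0.065 ] [ 0.5169 -0.0165  0.095 ]
s arm 21
[0.4837 0.0681 0.1818] [0.4813 0.0476 0.1766] [0.4853 0.0848 0.1837]
s tab 38
[0.4902 0.2449 0.2319] [0.4817 0.2253 0.2303] [0.495  0.2686 0.2341]
s tabside 70
[0.4932 0.2371 0.2319] [0.4817 0.215  0.2254] [0.4998 0.2686 0.2341]
s pointer_tip [(array([0.4803, 0.1006, 0.1825]), 0.71)]
s marker_tip [(array([0.4929, 0.2277, 0.2306]), 0.58)]
t bar 157
[0.4772 0.011  0.179 ] [ 0.4371 -0.0099  0.1656] [0.5279 0.0286 0.1875]
t frontface 37
[ 0.4723 -0.0083  0.069 ] [ 0.4471 -0.0119  0.0654] [0.5167 0.0051 0.0894]
t arm 84
[0.4825 0.0598 0.1801] [0.478  0.0309 0.1744] [0.4856 0.0839 0.1862]
t tab 128
[0.4888 0.2465 0.2294] [0.4815 0.2251 0.2217] [0.4959 0.2666 0.2358]
t tabside 243
[0.489  0.241  0.2293] [0.4769 0.2152 0.2217] [0.5008 0.2695 0.2358]
t pointer_tip [(array([0.4821, 0.0494, 0.1817]), 0.64)]
t marker_tip [(array([0.4823, 0.2358, 0.2316]), 0.86)]
t 17.25 pos [0.5025 0.2585 0.416 ] yaw -2.1 tilt [-0.001 -0.056 -0.998] delta [-0.013 -0.084  0.112] spin 0.014 w 0.0020698392557103504 g 0.0 F [-1.08 -0.22  0.31]
```

carry_out --pt "0 -0.02 0.25 0 -1" --pt "0 -0.02 0.5 0 -1" --pt "0 -0.02 0.75 0 -1" --pt "0 -0.02 0.95 0 -1" --pt "0 -0.02 1 0 -1" --pt "0 -0.02 1 0 -1"

```text
clock: 18.0
position: [0.4914, 0.2589, 0.2669]
ee_rot: [0.72, 0.694, -0.02, -0.02]
ft_force: [0.3, 0.7, -0.9]
grip_width: -0.0
grasp_force: 0.0
```

```bash
python3 d.py .490 .2585 .210 -2.1
```

```text
t 18.0 pos [0.4914 0.2589 0.2669] yaw -2.1 tilt [-0.001 -0.055 -0.998] delta [-0.003  0.012  0.38 ] spin -0.001 w -9.537049729796275e-05 g 0.0 F [ 0.26  0.71 -0.92]
```

carry_out --pt "0 0.005 0.06 0 -1" --pt "0 0.005 0.12 0 -1" --pt "0 0.01 0.18 0 -1" --pt "0 0.01 0.24 0 -1" --pt "0 0.01 0.3 0 -1" --pt "0 0.01 0.35 0 -1" --pt "0 0.01 0.38 0 -1" --pt "0 0.01 0.38 0 -1" --pt "0 0.01 0.38 0 -1"

```text
clock: 19.12
position: [0.4893, 0.2588, 0.2093]
ee_rot: [0.72, 0.694, -0.02, -0.02]
ft_force: [-0.9, -0.1, -0.1]
grip_width: 0.003
grasp_force: 0.0
```

```bash
python3 d.py .490 .2585 .204 -2.1;python3 m.py | grep -A1 -E "arm|tab|front|tip"
```

```text
t 19.125 pos [0.4893 0.2588 0.2093] yaw -2.1 tilt [-0.001 -0.056 -0.998] delta [-0.002  0.007  0.035] spin -0.001 w 0.0026727342979524626 g 0.0 F [-0.91 -0.12 -0.06]
s frontface 268
[ 0.4824 -0.0057  0.0802] [ 0.447  -0.01    0.0652] [0.517  0.0086 0.0949]
s arm 27
[0.4837 0.0714 0.1817] [0.4789 0.0488 0.1762] [0.4857 0.0844 0.1839]
s tab 112
[0.49   0.2478 0.2105] [0.4814 0.2273 0.1852] [0.4959 0.2697 0.2463]
s tabside 261
[0.4966 0.2487 0.2208] [0.4792 0.2165 0.1819] [0.5199 0.2705 0.2496]
s pointer_tip [(array([0.4807, 0.1028, 0.1818]), 0.72), (array([0.4973, 0.2218, 0.186 ]), 0.52), (array([ 0.6826, -0.2539,  0.0955]), 0.15)]
s marker_tip [(array([0.4943, 0.224 , 0.1842]), 0.49)]
t bar 149
--
t frontface 11
[0.4702 0.0026 0.0857] [ 0.4648 -0.0059  0.0746] [0.5155 0.0051 0.0937]
t arm 82
[0.4827 0.0598 0.1792] [0.478  0.0309 0.1743] [0.4859 0.0837 0.1861]
t tab 46
[0.4879 0.2332 0.1839] [0.4806 0.225  0.1805] [0.4953 0.2434 0.191 ]
t tabside 98
[0.4903 0.2293 0.1844] [0.4781 0.215  0.1805] [0.5001 0.2442 0.191 ]
t pointer_tip [(array([0.4813, 0.0498, 0.1837]), 0.53)]
t marker_tip [(array([0.4896, 0.2205, 0.1909]), 0.52)]
```

carry_out --pt "0 0 0.013 0 -1" --pt "0 0 0.026 0 -1" --pt "0 0 0.026 0 -1" --pt "0 0 0.026 0 -1"

```text
clock: 19.92
position: [0.4892, 0.2588, 0.2054]
ee_rot: [0.72, 0.694, -0.02, -0.02]
ft_force: [0.0, 1.1, -0.4]
grip_width: 0.001
grasp_force: 0.2
```

carry_out --pt "0 0 -0.1 0 -1" --pt "0 0 -0.35 0 -1" --pt "0 0 -0.6 0 -1" --pt "0 0 -0.85 0 -1" --pt "0 0 -1 0 -1" --pt "0 0 -1 0 -1" --pt "0 0 -1 0 -1"

```text
clock: 20.8
position: [0.4974, 0.2586, 0.3547]
ee_rot: [0.72, 0.694, -0.02, -0.02]
ft_force: [0.4, 0.1, -0.3]
grip_width: 0.002
grasp_force: 0.0
```

```bash
python3 d.py .490 .2585 .204 -2.1;python3 m.py | grep -A1 -E "arm|tab|front|tip"; ls pics
```

```text
t 20.8 pos [0.4974 0.2586 0.3547] yaw -2.1 tilt [-0.002 -0.056 -0.998] delta [-1.000e-03  8.000e-03  1.006e+00] spin -0.001 w 0.0015069809302421802 g 0.0 F [ 0.37  0.08 -0.32]
s frontface 303
[ 0.4818 -0.0189  0.0806] [ 0.4474 -0.0223  0.0651] [ 0.5168 -0.0149  0.095 ]
s arm 22
[0.4837 0.0685 0.1814] [0.4812 0.0482 0.1763] [0.4854 0.0841 0.1835]
s tab 37
[0.491  0.2506 0.184 ] [0.4838 0.2257 0.182 ] [0.4959 0.2695 0.1862]
s tabside 65
[0.4938 0.2478 0.1838] [0.4838 0.2151 0.1784] [0.4997 0.2716 0.1862]
s pointer_tip [(array([0.4823, 0.102 , 0.1814]), 0.47)]
s marker_tip [(array([0.493 , 0.2319, 0.1815]), 0.67)]
t bar 158
--
t frontface 33
[ 0.4704 -0.0083  0.0676] [ 0.4494 -0.0136  0.0651] [0.5169 0.0048 0.0949]
t arm 81
[0.4826 0.0599 0.1795] [0.4781 0.0309 0.1717] [0.4858 0.0837 0.1868]
t tab 114
[0.4883 0.2444 0.1818] [0.4807 0.2251 0.1738] [0.4959 0.2654 0.1882]
t tabside 193
[0.4903 0.2414 0.1818] [0.4783 0.2154 0.1738] [0.5005 0.2683 0.1882]
t pointer_tip [(array([0.4798, 0.0479, 0.1817]), 0.59)]
t marker_tip [(array([0.4847, 0.2329, 0.1839]), 0.74)]
s169.png
s191.png
s2.png
s208.png
s3.png
s4.png
side.png
t169.png
t191.png
t208.png
top.png
w1.png
w2.png
```

carry_out --pt "0 0 -0.2 0 -1" --pt "0 0 -0.4 0 -1" --pt "0 0 -0.4 0 -1" --pt "0 0 -0.4 0 -1" --pt "0 0 -0.4 0 -1" --pt "0 0 -0.4 0 -1" --pt "0 0 -0.4 0 -1" --pt "0 0 -0.4 0 -1" --pt "0 0 -0.4 0 -1" --pt "0 0 -0.4 0 -1" --pt "0 0 -0.4 0 -1" --pt "0 0 -0.4 0 -1" --pt "0 0 -0.4 0 -1" --pt "0 0 -0.4 0 -1" --pt "0 0 -0.4 0 -1" --pt "0 0 -0.4 0 -1" --pt "0 0 -0.4 0 -1" --pt "0 0 -0.4 0 -1" --pt "0 0 -0.4 0 -1" --pt "0 0 -0.4 0 -1"

```text
clock: 23.6
position: [0.501, 0.2587, 0.4152]
ee_rot: [0.72, 0.694, -0.02, -0.02]
ft_force: [-0.9, 0.1, -0.4]
grip_width: 0.003
grasp_force: 0.0
```

Run:
```python
from h import *
for i in range(8):
    p=camera("side");P=pts(p,np.ones((420,560),bool))
    Q=P[(abs(P[:,0]-.482)<.035)&(P[:,1]<.01)&(P[:,1]>-.04)&(P[:,2]>.065)&(P[:,2]<.095)]
    A=P[(abs(P[:,0]-.482)<.004)&(P[:,1]>.03)&(P[:,1]<.085)&(P[:,2]>.15)&(P[:,2]<.23)]
    s=np.polyfit(Q[:,2],Q[:,1],1)[0]
    print(np.median(Q,0).round(4),"slope",s.round(3),"arm",np.median(A[:,2]).round(4))
cv2.imwrite("pics/fin.png",cv2.resize(p["img"][120:260,190:270,::-1],(343,600),interpolation=cv2.INTER_CUBIC))
```

```text
[ 0.483  -0.0123  0.0806] slope -0.089 arm 0.1821
[ 0.4828 -0.0084  0.0803] slope -0.121 arm 0.182
[ 0.4826 -0.0058  0.0795] slope -0.145 arm 0.1815
[ 0.4809 -0.0043  0.08  ] slope -0.171 arm 0.1815
[ 0.4814 -0.0044  0.0803] slope -0.157 arm 0.1816
[ 0.4816 -0.0059  0.0806] slope -0.133 arm 0.1818
[ 0.4824 -0.0089  0.08  ] slope -0.122 arm 0.1819
[ 0.4823 -0.0121  0.0804] slope -0.089 arm 0.1817
```

View pics/fin.png

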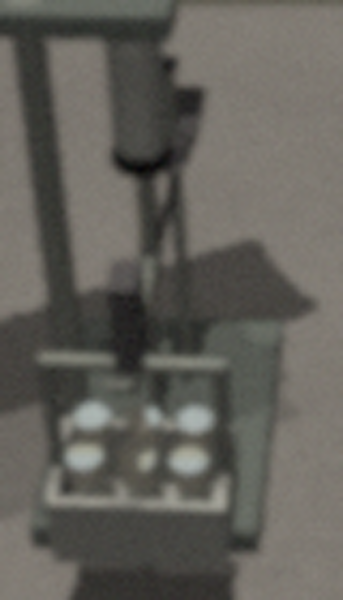

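The final view shows the carrier hanging level at (135,370), but it still swings up to about 0.17 rad. There's time to spare, so I'll let it damp.

carry_out --pt "0 0 0 0 -1" --pt "0 0 0 0 -1" --pt "0 0 0 0 -1" --pt "0 0 0 0 -1" --pt "0 0 0 0 -1" --pt "0 0 0 0 -1" --pt "0 0 0 0 -1" --pt "0 0 0 0 -1" --pt "0 0 0 0 -1" --pt "0 0 0 0 -1" --pt "0 0 0 0 -1" --pt "0 0 0 0 -1" --pt "0 0 0 0 -1" --pt "0 0 0 0 -1" --pt "0 0 0 0 -1" --pt "0 0 0 0 -1" --pt "0 0 0 0 -1" --pt "0 0 0 0 -1" --pt "0 0 0 0 -1" --pt "0 0 0 0 -1"

```text
clock: 26.5
position: [0.501, 0.2587, 0.4152]
ee_rot: [0.72, 0.694, -0.02, -0.02]
ft_force: [0.4, -0.2, -0.5]
grip_width: 0.0
grasp_force: 0.0
```

carry_out --pt "0 0 0 0 -1" --pt "0 0 0 0 -1" --pt "0 0 0 0 -1" --pt "0 0 0 0 -1" --pt "0 0 0 0 -1" --pt "0 0 0 0 -1" --pt "0 0 0 0 -1" --pt "0 0 0 0 -1" --pt "0 0 0 0 -1" --pt "0 0 0 0 -1" --pt "0 0 0 0 -1" --pt "0 0 0 0 -1" --pt "0 0 0 0 -1" --pt "0 0 0 0 -1" --pt "0 0 0 0 -1" --pt "0 0 0 0 -1" --pt "0 0 0 0 -1" --pt "0 0 0 0 -1" --pt "0 0 0 0 -1" --pt "0 0 0 0 -1"

```text
clock: 29.0
position: [0.501, 0.2587, 0.4152]
ee_rot: [0.72, 0.694, -0.02, -0.02]
ft_force: [0.3, 0.1, 0.0]
grip_width: -0.001
grasp_force: 0.0
```

carry_out --pt "0 0 0 0 -1" --pt "0 0 0 0 -1" --pt "0 0 0 0 -1" --pt "0 0 0 0 -1" --pt "0 0 0 0 -1" --pt "0 0 0 0 -1" --pt "0 0 0 0 -1" --pt "0 0 0 0 -1" --pt "0 0 0 0 -1" --pt "0 0 0 0 -1" --pt "0 0 0 0 -1" --pt "0 0 0 0 -1" --pt "0 0 0 0 -1" --pt "0 0 0 0 -1" --pt "0 0 0 0 -1" --pt "0 0 0 0 -1" --pt "0 0 0 0 -1" --pt "0 0 0 0 -1" --pt "0 0 0 0 -1" --pt "0 0 0 0 -1"

```text
clock: 31.5
position: [0.501, 0.2586, 0.4152]
ee_rot: [0.72, 0.694, -0.02, -0.02]
ft_force: [-0.1, -0.8, -0.3]
grip_width: 0.001
grasp_force: 0.0
```

carry_out --pt "0 0 0 0 -1" --pt "0 0 0 0 -1" --pt "0 0 0 0 -1" --pt "0 0 0 0 -1" --pt "0 0 0 0 -1" --pt "0 0 0 0 -1" --pt "0 0 0 0 -1" --pt "0 0 0 0 -1" --pt "0 0 0 0 -1" --pt "0 0 0 0 -1" --pt "0 0 0 0 -1" --pt "0 0 0 0 -1" --pt "0 0 0 0 -1" --pt "0 0 0 0 -1" --pt "0 0 0 0 -1" --pt "0 0 0 0 -1" --pt "0 0 0 0 -1" --pt "0 0 0 0 -1" --pt "0 0 0 0 -1" --pt "0 0 0 0 -1"

```text
clock: 34.0
position: [0.501, 0.2587, 0.4152]
ee_rot: [0.72, 0.694, -0.02, -0.02]
ft_force: [0.6, 0.1, -0.7]
grip_width: -0.001
grasp_force: 0.0
```

Run:
```python
from h import *
for i in range(12):
    p=camera("side");P=pts(p,np.ones((420,560),bool))
    Q=P[(abs(P[:,0]-.482)<.035)&(P[:,1]<.01)&(P[:,1]>-.04)&(P[:,2]>.065)&(P[:,2]<.095)]
    A=P[(abs(P[:,0]-.482)<.004)&(P[:,1]>.03)&(P[:,1]<.085)&(P[:,2]>.15)&(P[:,2]<.23)]
    T=P[(abs(P[:,0]-.488)<.008)&(P[:,1]>.225)&(P[:,1]<.27)&(P[:,2]>.12)&(P[:,2]<.25)]
    print(np.median(Q[:,1]).round(4),"slope",np.polyfit(Q[:,2],Q[:,1],1)[0].round(3),"arm",np.median(A[:,2]).round(4),"tab",np.median(T[:,2]).round(4))
print(manip.get_obs()["clock"])
```

```text
-0.0138 slope -0.091 arm 0.182 tab 0.1841
-0.0112 slope -0.081 arm 0.1819 tab 0.1842
-0.0088 slope -0.095 arm 0.1817 tab 0.1837
-0.0067 slope -0.143 arm 0.1817 tab 0.1839
-0.0059 slope -0.154 arm 0.1819 tab 0.184
-0.0063 slope -0.141 arm 0.1815 tab 0.1842
-0.0076 slope -0.124 arm 0.1819 tab 0.1839
-0.0099 slope -0.115 arm 0.1816 tab 0.1838
-0.0125 slope -0.107 arm 0.1818 tab 0.184
-0.0151 slope -0.064 arm 0.1817 tab 0.184
-0.0166 slope -0.056 arm 0.1817 tab 0.1839
-0.017 slope -0.053 arm 0.1819 tab 0.184
34.6
```

```bash
python3 -c "
from h import *
print(ticket.hand_in())"
```

```text
the job is handed in; nothing more can be done
None
```

I handed the job in at about 35 s; no verdict came back. The carrier hangs released from the hook, the hook steady about 32 mm down and the carrier swaying at about 0.05–0.15 rad tilt; the marker measured about 1.5 mm above the pointer's height, and I saw no contact with the bottles or tray.

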